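Refit the label printer's tape cover

TASK

The label printer's tape has just been changed and the teal cover of its tape module is still lying on the table. Put the cover back: hook its yellow front lip into the slot in the front wall of the module's open bay while the cover is tilted, then pivot it down and press its back edge under the spring catch until it snaps flat. Go gently so that nothing is forced, let go of the cover, and leave the other things on the table where they are.

Things in the scene. Friction and masses are not known exactly. Their poses are not given: they have to be found in the camera images.
- labeller: label printer's fixed light grey base, 180 x 144 x 15 mm; origin on the table under its middle, z up, x from the printer's front (keys) to its back (catch). On it stands the dark slate tape module, 172 mm along x (-85 to 87), 120 mm wide, z 16 to 50 mm (catch 61 mm), which sits up to 8 mm left or right of the base's middle, differently each time and not measured: look, or feel for its sides.
- catch (a joint): spring roller catch at the middle of the module's back edge: steel roller 10 mm thick, 24 mm long, along the base's y, centre at x = 51, z = 54 mm, between black cheeks 36 mm apart outside. 0 = sprung out over the bay; up to 0.006 m = pushed back along x (4 N at rest, 6 N at 3 mm, where the edge passes). A hooked cover let go rests on it, sloping 0.12 rad; 6 to 10 N down at its back edge snap it under.
- slot_ref (a point): height and depth of the slot's opening, on the base's middle line (-50, 0, 39.5 mm in the base's frame): the true middle is shifted along y with the module. The slot is a pocket in the bay's front wall: x -50 to -64, z 34 to 45 mm, 60 mm wide, under an overhang (z 45 to 50 mm, face at x = -50 mm).
- bay_ref (a point): centre of the bay's mouth (0, 0, 50 mm in the base's frame), likewise but for the module's shift. The bay is open at the top, x -50 to 51 mm, 80 mm wide, in the middle of the module; side ledges at z = 46 mm (62 mm apart) carry the cover's plate flush with the top. Tape roll in it: top at z = 38 mm, x -25 to 37 mm. The module itself takes 25 N sideways before it slides.
- cover: teal tape cover, loose, 60 to 120 g, right way up. Origin under the plate's centre at the level where it lies on the table; x from lip to rounded back edge, z up. Plate x -49 to 49, y -38 to 38, z 6 to 10 mm. Finger bar to hold: x -14 to -2, y -23 to 23, z 10 to 36 mm. Ribs below (z 0 to 6 mm): across at x = -47, along at y = +-25.5 mm. Seated: axes as the base's, origin 40 mm above the table.
- lip_tip (a point): middle of the front lip's tip, at (-58, 0, 1.75) mm in the cover's frame. The lip is a yellow tongue 50 mm wide, z 0 to 3.5 mm, reaching 9 mm beyond the plate. With the cover sloped 0.35 rad (back edge up) it passes under the overhang; the plate's front edge meets the overhang's face with the tip 5 to 6 mm inside the slot.
- press_point (a point): dark patch on the plate near its back edge, where to press: at (29, 0, 10) mm in the cover's frame
- flour_shaker: steel flour shaker with a pale lid, 67 mm wide, 110 mm tall, loose; origin at its foot. Leave it standing.
- blue_tin: blue tin, 68 mm wide, 87 mm tall, loose; origin at its foot. Leave it standing.
- masking_tape: roll of masking tape lying flat, 96 mm wide, 25 mm high, loose; origin under its centre. Leave it.
- lidded_cup: small tan lidded cup, 56 mm wide, 32 mm high, loose; origin at its foot. Leave it.
- clip: black binder clip, 36 x 45 x 17 mm, loose; origin at its underside. Leave it.
- yellow_box: small yellow box, 50 x 66 x 18 mm, loose; origin at its underside. Leave it.
Things that resemble listed ones, but are neither listed nor needed, are in the scene too. Of the things like the cover, leave any that is pink; of the rest the larger one is meant.

How it is judged:
By the outcome, as a careful person would: the job done as asked, in the order asked, and still so for the second after the job is handed in, with the robot touching nothing.
It also fails if it takes over 66 s, if anything falls off the work surface, if the arm or the gripper's body presses on something with over 40 N, if the wrist force passes 120 N, or if a joint passes its speed limit or range.

ROBOT

A 6-joint arm with a two-finger parallel gripper is mounted at the origin on a cart in front of the work surface, level with it; the furniture and walls round the work are solid. World frame = base frame: x ahead of the robot, y to its left, z up, the work surface at z = 0. Lengths are in m, angles in rad, forces in N, time in s.
With the tool pointing down it reaches from about 0.275 to 0.75 m from the base axis. Payload 10.2 kg.
Tool frame: the origin (TCP) lies at the very end of the fingers, on their centre line; the grasp point (between the pads) lies 19 mm behind it (bot.pinch_z is the distance from the TCP to the grasp point, in m); z points along the fingers, y is the line along which they close (so a half turn about z gives the same grasp; the last joint's range is limited). The gripper opens to 85 mm and grips with 20 to 120 N. Pads are 22 mm wide; open, the fingers measure 114 mm over their backs; the gripper's body (76 mm by 85 mm) begins 54 mm behind the grasp point. The pads swing forward as they close: fully open they stand 13 mm farther back than shut.
Start: joints at [1.004, 0.313, 1.498, -0, 1.331, -0.223], TCP at [0.177, 0.494, 0.206] pointing down, gripper open.
Joint ranges: [-2.94, 2.94], [-0.97, 2.17], [0.19, 2.56], [-1.23, 4.37], [0.02, 3.11], [-2.88, 2.88]. Speed limits (rad/s): [2.39, 2.39, 3.01, 3.14, 3.14, 3.14].

INTERFACE

Orientations are given as a unit quaternion [w, x, y, z].
In Python, from rig import status, grab_frame, camera_model, bot, trace, tip_of gives the robot as it stands. The module is installed in compiled form; this text tells all that it offers.
- The arm moves only by the shell command python3 -m creep 'ROWS' [FORCE]. ROWS is JSON, a list of rows, each an object with "offset": the shift along the tool's x, y, z normalised to -1 to 1, where 1 is 50 cm, a list of three; "roll": the turn about the tool's z normalised to -1 to 1, where 1 is 180 degrees; "jaw": the closure, from 0 (fully open) to 1 (shut). A call has 1 to 20 rows; each row shifts and turns the commanded pose from where the row before left it, along the tool's axes as they then stand; what a row does not reach is not made up. A row lasts 1/8 s, in which the tool goes at most 62.5 mm and 10.7 degrees, less where a joint would pass 70% of its speed; a pose out of reach is approached as far as the arm can. A call with a number of a shift or a turn outside -1 to 1 is refused whole. A call with a gripper value outside its range is refused whole. The fingers move at their own pace and stop on an object; FORCE is the grip in N (left out, the last holds). Time passes only in rows, so rows that do not move let the fingers close. It gives the time, the measured TCP pose, the force, the opening and the grip force at its end, in the units of the state.
- status.get_state(): the state, without advancing time (a new reading comes with each control period).
- grab_frame(name): name is "scene" or "top" or "wrist"; returns the picture (480x640x3 uint8, blue, green, red); there is no depth.
- camera_model(name): a dict with "K" (3x3 intrinsics, pixels), "R" (3x3) and "t" (3): a world point X has camera coordinates R X + t; the wrist camera has in their place "T_tool_cam" (4x4, takes a point from camera to tool coordinates, whose origin is the TCP and whose axes are the flange's). Camera axes: x right, y down, z forward; pixel columns grow to the right and rows downward; lengths in m; the calibration is good to about 2 mm. A picture is of the moment at which its call begins: read the wrist's pose just before it. camera_model takes no time and is no camera call.
- bot.job_done(): hands the job in; it is judged then, once.
Trained networks look in the newest picture that a camera, given by its name, has taken for a name from the list of things; names that differ only in an ending like _2 or _b are one class to them, and where a whole thing is asked for, a point or a joint stands for the part that bears it (a point fixed in the world has none). Each returns a list of dicts, best first, with "confidence" (0 to 1); they miss things now and then, are a little off and sometimes report something else, mostly with a low value. They report only what shows in the picture. A call takes as long as a camera call. They do not tell look-alikes from the thing itself.
- trace(query, camera): "pixels" (480x640 bool, what is visible of it).
- tip_of(query, camera): "location" ([x, y, z] in m, in world coordinates, good to about 4 mm: a listed point, or the origin of a listed thing).
The state is a dict: "clock": time; "joint_positions": joint angles; "dq": joint speeds; "tau": joint torques, N m; "eef_pos": TCP position; "ee_rot": TCP orientation; "ft_force": force on the tool from outside, world axes, zero at the start; "wrist_torque": the same for the moment, N m; "gripper_width": finger opening in m; "grip_force": force on a finger pad.
Only numpy, scipy, OpenCV 4.12 (cv2) and the standard library are available. Lean on these libraries where they do the work, as an engineer would, in place of code of your own. Each camera call takes 0.05 s, during which the arm holds its last target. There are 200 camera calls.

## Working session

There is one attempt and no reset: what is moved stays moved. The work goes in short steps, Python scripts to look and compute and a shell command to move; the robot and the scene stay as the last step left them, time stands still between calls to the robot, and variables do not carry over. Pictures are saved under pics/ and viewed, at most 10 in all, crops included, and the job is handed in when it is done.

```bash
mkdir -p pics; python3 - <<'E'
from rig import *
import cv2
s=status.get_state(); print({k:s[k] for k in("clock","eef_pos","ee_rot","gripper_width","ft_force")})
for c in("top","scene"):
    im=grab_frame(c); cv2.imwrite(f"pics/{c}0.png",im)
    m=camera_model(c); print(c,m["K"].tolist(),m["R"].round(4).tolist(),m["t"])
    for q in("labeller","cover","lip_tip","press_point","catch","slot_ref","bay_ref","flour_shaker","blue_tin"):
        r=tip_of(q,c); print(q,[(d["location"],round(d["confidence"],2)) for d in r[:3]])
E
```

```text
{'clock': 0.0, 'eef_pos': array([0.17681474, 0.49401732, 0.20572264]), 'ee_rot': array([-2.55989431e-04,  1.71063267e-01,  9.85259820e-01, -6.16332549e-04]), 'gripper_width': 0.08562257636706129, 'ft_force': array([ 0.23078625,  0.05166907, -0.17502652])}
top [[487.17807106593983, 0.0, 321.75778337668777], [0.0, 487.17807106593983, 245.43520146189226], [0.0, 0.0, 1.0]] [[0.0127, -0.9998, -0.0134], [-0.9957, -0.0114, -0.0921], [0.0919, 0.0145, -0.9957]] [0.00968631 0.50343896 1.17515245]
labeller [([0.5629, -0.164, -0.0009], 0.93)]
cover [([0.3827, 0.1293, 0.0016], 0.91), ([0.5596, 0.1463, 0.0022], 0.69), ([0.529, -0.0021, -0.0033], 0.67)]
lip_tip [([0.5426, 0.0446, 0.0013], 0.9), ([0.5022, 0.1288, 0.0035], 0.89), ([0.37, 0.1827, 0.0014], 0.69)]
press_point [([0.3816, 0.1, 0.009], 0.92), ([0.5225, -0.0217, 0.0061], 0.73), ([0.5834, 0.1538, 0.0133], 0.56)]Traceback (most recent call last):
  File "<stdin>", line 8, in <module>
ValueError: it knows: bay_ref, blue_tin, clip, cover, flour_shaker, labeller, lidded_cup, lip_tip, masking_tape, press_point, slot_ref, yellow_box
```

View pics/top0.png

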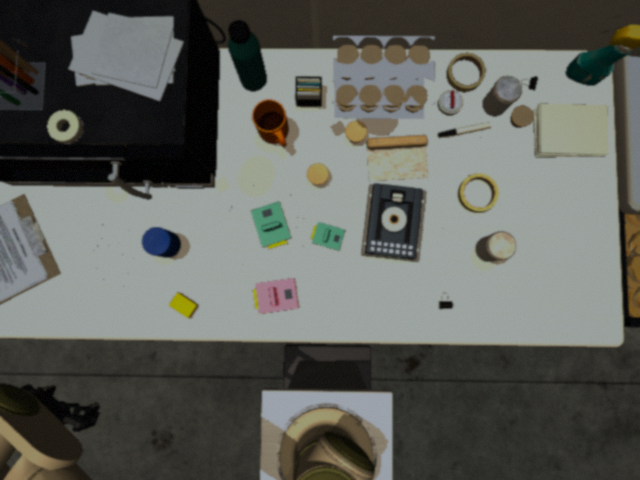

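The teal cover to use is the larger one at (270,226), lip towards the robot. The labeller is at (394,222), with its keys at (393,247) and the catch at (397,195). The pink cover at (276,295) and the small teal one at (328,235) are look-alikes.

```bash
cat > h.py <<'E'
from rig import *
import numpy as np, cv2
from scipy.spatial.transform import Rotation as Ro
def pose():
    s=status.get_state(); return np.array(s["eef_pos"]),Ro.from_quat(np.roll(s["ee_rot"],-1)).as_matrix(),s
def plan(tgt,yaw=None):
    # yaw = angle (deg) of cover/base x axis; tool y should lie along its y
    p,R,s=pose(); d=R.T@(np.array(tgt)-p); print("offset tool",(d/.5).round(4),"mm",(d*1e3).round(1))
    if yaw is not None:
        cur=np.degrees(np.arctan2(R[1,1],R[0,1])); t=(yaw+90-cur+90)%180-90; print("turn deg",t.round(2),"roll",round(-t/180,4))
def cam(c):
    m=camera_model(c); K=np.array(m["K"])
    if c!="wrist": return K,np.array(m["R"]),np.array(m["t"])
    p,R,_=pose(); T=np.eye(4);T[:3,:3]=R;T[:3,3]=p
    W=np.linalg.inv(T@np.array(m["T_tool_cam"])); return K,W[:3,:3],W[:3,3]
def ray(cm,uv,z):
    K,R,t=cm; d=R.T@np.linalg.solve(K,[uv[0],uv[1],1]); o=-R.T@t; return o+d*(z-o[2])/d[2]
def proj(cm,X):
    K,R,t=cm; q=(K@(R@np.atleast_2d(X).T+t[:,None])); return (q[:2]/q[2]).T
E
python3 - <<'E'
from h import *
print(camera_model("wrist")); cv2.imwrite("pics/scene0.png",grab_frame("scene"))
for q in("cover","lip_tip","press_point","labeller","slot_ref","bay_ref"):
    print(q,[(d["location"],round(d["confidence"],2)) for d in tip_of(q,"scene")[:3]])
plan([.56,.13,.30],17)
E
```

```text
{'K': array([[337.76649229,   0.        , 318.55015185],
       [  0.        , 337.76649229, 237.45276187],
       [  0.        ,   0.        ,   1.        ]]), 'T_tool_cam': array([[ 5.79508749e-05, -9.62332637e-01, -2.71874774e-01,
         6.84860611e-02],
       [ 9.99999998e-01,  6.05719961e-05, -1.24886147e-06,
        -1.08999613e-04],
       [ 1.76698179e-05, -2.71874773e-01,  9.62332639e-01,
        -1.68171870e-01],
       [ 0.00000000e+00,  0.00000000e+00,  0.00000000e+00,
         1.00000000e+00]])}
cover [([0.3806, 0.1272, 0.0008], 0.97), ([0.5567, 0.1506, -0.0028], 0.8), ([0.5292, 0.0032, -0.0004], 0.79)]
lip_tip [([0.5426, 0.0397, 0.0026], 0.94), ([0.3766, 0.1847, 0.0024], 0.9)]
press_point [([0.3848, 0.097, 0.0114], 0.93), ([0.5865, 0.1526, 0.0117], 0.68), ([0.5253, -0.0173, 0.0039], 0.6)]
labeller [([0.5039, 0.4023, -0.0009], 0.24)]
slot_ref [([0.5141, -0.154, 0.0379], 0.58), ([0.3723, -0.2862, -0.0016], 0.44)]
bay_ref [([0.5653, -0.1601, 0.0529], 0.72)]
offset tool [-0.9668 -0.4277 -0.1874] mm [-483.4 -213.9  -93.7]
turn deg 36.7 roll -0.2039
```

View pics/scene0.png

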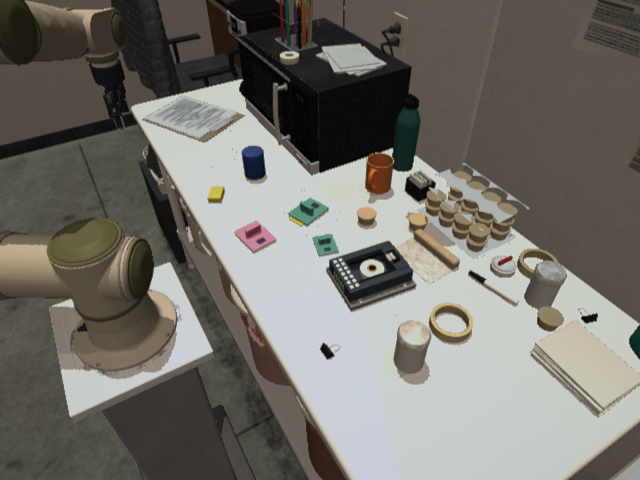

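The scene view confirms this: the large teal cover is at (308,210) with its yellow lip towards the robot, and the module is at (370,270). I'll move the wrist camera over the cover.

```bash
python3 -m creep '[{"offset":[-0.0967,-0.0428,-0.0187],"roll":0,"jaw":0},{"offset":[-0.0967,-0.0428,-0.0187],"roll":0,"jaw":0},{"offset":[-0.0967,-0.0428,-0.0187],"roll":0,"jaw":0},{"offset":[-0.0967,-0.0428,-0.0187],"roll":0,"jaw":0},{"offset":[-0.0967,-0.0428,-0.0187],"roll":0,"jaw":0},{"offset":[-0.0967,-0.0428,-0.0187],"roll":0,"jaw":0},{"offset":[-0.0967,-0.0428,-0.0187],"roll":0,"jaw":0},{"offset":[-0.0967,-0.0428,-0.0187],"roll":0,"jaw":0},{"offset":[-0.0967,-0.0428,-0.0187],"roll":0,"jaw":0},{"offset":[-0.0967,-0.0428,-0.0187],"roll":0,"jaw":0},{"offset":[0,0,0],"roll":-0.051,"jaw":0},{"offset":[0,0,0],"roll":-0.051,"jaw":0},{"offset":[0,0,0],"roll":-0.051,"jaw":0},{"offset":[0,0,0],"roll":-0.051,"jaw":0},{"offset":[0,0,0],"roll":0,"jaw":0},{"offset":[0,0,0],"roll":0,"jaw":0}]' 30
python3 - <<'E'
from h import *
cm=cam("wrist"); p,R,s=pose(); print(s["clock"],p,R[:,1],s["dq"].round(3))
im=grab_frame("wrist"); cv2.imwrite("pics/w1.png",im)
for q in("cover","lip_tip","press_point","labeller","slot_ref","bay_ref"):
    print(q,[(d["location"],round(d["confidence"],2)) for d in tip_of(q,"wrist")[:3]])
hsv=cv2.cvtColor(im,cv2.COLOR_BGR2HSV)
for d in trace("cover","wrist")[:3]:
    m=d["pixels"]; 
    (c,sz,a)=cv2.minAreaRect(np.argwhere(m)[:,::-1].astype(np.float32)); print(c,sz,a,d["confidence"])
E
```

```text
clock: 2.6
eef_pos: [0.56, 0.1298, 0.2998]
ee_rot: [-0.0, -0.146, 0.989, -0.0]
ft_force: [-0.3, 0.3, -0.5]
gripper_width: 0.0854
grip_force: 0.0
2.6 [0.56003686 0.1298194  0.29978076] [-2.89837649e-01  9.57075826e-01 -2.94287761e-05] [ 0.     0.    -0.001  0.002  0.002 -0.01 ]
cover [([0.5619, 0.1447, 0.0058], 0.74), ([0.377, 0.1298, -0.0015], 0.57)]
lip_tip [([0.5001, 0.1255, -0.0003], 0.85), ([0.3685, 0.181, 0.0053], 0.75), ([0.5401, 0.0422, 0.0026], 0.69)]
press_point [([0.5214, -0.0208, 0.0088], 0.9), ([0.588, 0.1582, 0.0076], 0.65), ([0.3876, 0.0981, 0.0105], 0.61)]
labeller [([0.5622, -0.1623, -0.0014], 0.56)]
slot_ref [([0.5162, -0.1579, 0.038], 0.88)]
bay_ref [([0.5597, -0.1616, 0.0487], 0.93)]
(233.1137237548828, 144.877685546875) (63.612327575683594, 42.386383056640625) 31.607501983642578 0.81
(329.0, 192.0) (78.0, 56.0) 90.0 0.76
(361.69677734375, 53.42124938964844) (86.05282592773438, 69.35376739501953) 8.652542114257812 0.66
```

View pics/w1.png

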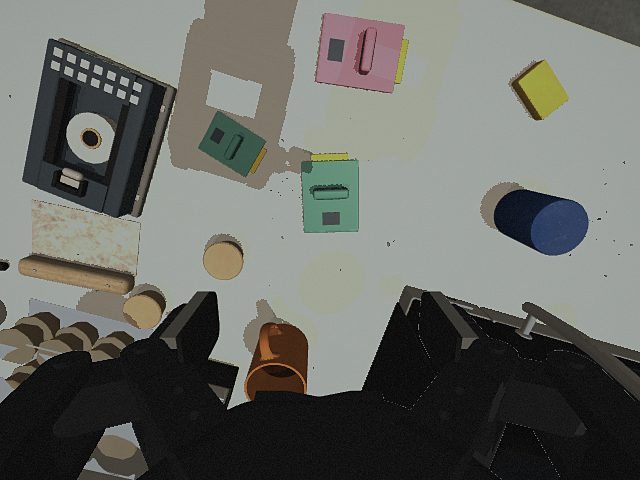

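The wrist view shows the cover at (330,193), its lip at (329,157), square with the image. The module is at upper left, at (97,130).

```bash
python3 - <<'E'
from h import *
cm=cam("wrist"); im=cv2.imread("pics/w1.png"); hsv=cv2.cvtColor(im,cv2.COLOR_BGR2HSV)
m=cv2.inRange(hsv,(70,60,60),(95,255,255)); 
n,l,st,ce=cv2.connectedComponentsWithStats(m); k=l[220,310]; print(st[k])
mm=(l==k).astype(np.uint8); c=max(cv2.findContours(mm,cv2.RETR_EXTERNAL,cv2.CHAIN_APPROX_NONE)[0],key=cv2.contourArea)[:,0]
w=np.array([ray(cm,p,.010)[:2] for p in c])*1e3
r=cv2.minAreaRect(w.astype(np.float32)); print(r); print(cv2.boxPoints(r))
# yellow lip
y=cv2.inRange(hsv,(22,120,100),(35,255,255)); y[170:]=0;y[:145]=0;y[:,:300]=0;y[:,360:]=0
q=np.argwhere(y)[:,::-1]; print(q.min(0),q.max(0)); 
print("lip front mid",ray(cm,[(q[:,0].min()+q[:,0].max())/2,q[:,1].min()],.003))
# bar top
E
```

```text
[ 301  160   57   73 3582]
((559.1849365234375, 145.0572052001953), (97.33609008789062, 74.53440856933594), 18.778854370117188)
[[501.11063  164.67357 ]
 [525.10455   94.106766]
 [617.2593   125.44084 ]
 [593.2653   196.00764 ]]
[311 153] [347 160]
lip front mid [0.50391889 0.12694262 0.003     ]
```

```bash
python3 - <<'E'
from h import *
plan([.5516,.1426,.012],18.5)
E
```

```text
offset tool [0.0087 0.0294 0.5756] mm [  4.3  14.7 287.8]
turn deg 1.5 roll -0.0083
```

```bash
python3 -m creep '[{"offset":[0.0087,0.0294,0.11],"roll":0,"jaw":0},{"offset":[0,0,0.11],"roll":-0.0083,"jaw":0},{"offset":[0,0,0.11],"roll":0,"jaw":0},{"offset":[0,0,0.11],"roll":0,"jaw":0},{"offset":[0,0,0.08],"roll":0,"jaw":0},{"offset":[0,0,0.04],"roll":0,"jaw":0},{"offset":[0,0,0.0156],"roll":0,"jaw":0},{"offset":[0,0,0],"roll":0,"jaw":0}]'
python3 - <<'E'
from h import *
cv2.imwrite("pics/w2.png",grab_frame("wrist"))
E
```

```text
clock: 4.0
eef_pos: [0.5518, 0.1426, 0.0123]
ee_rot: [0.0, -0.161, 0.987, -0.0]
ft_force: [0.5, 0.4, 0.5]
gripper_width: 0.0857
grip_force: 0.0
```

View pics/w2.png

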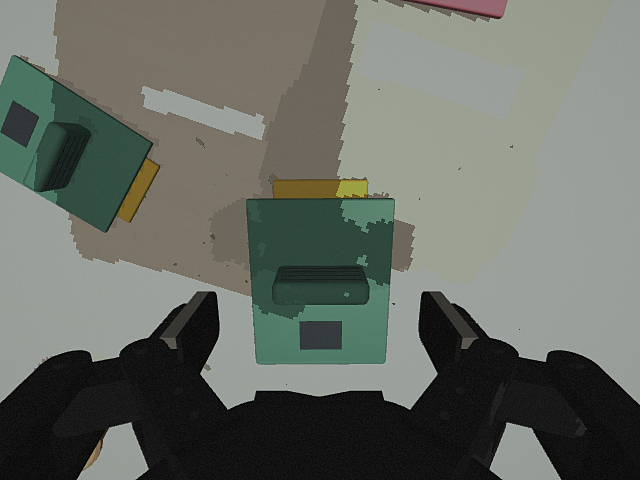

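The bar at (320,285) is centred between the fingers. I'll close gently and lift.

```bash
python3 -m creep '[{"offset":[0,0,0],"roll":0,"jaw":1},{"offset":[0,0,0],"roll":0,"jaw":1},{"offset":[0,0,0],"roll":0,"jaw":1},{"offset":[0,0,0],"roll":0,"jaw":1},{"offset":[0,0,0],"roll":0,"jaw":1},{"offset":[0,0,0],"roll":0,"jaw":1},{"offset":[0,0,-0.04],"roll":0,"jaw":1},{"offset":[0,0,-0.1],"roll":0,"jaw":1},{"offset":[0,0,-0.1],"roll":0,"jaw":1},{"offset":[0,0,-0.1],"roll":0,"jaw":1},{"offset":[0,0,0],"roll":0,"jaw":1},{"offset":[0,0,0],"roll":0,"jaw":1}]' 20
python3 - <<'E'
from h import *
cm=cam("wrist"); p,R,s=pose(); print(s["clock"],p,s["gripper_width"],s["grip_force"],s["ft_force"])
im=grab_frame("wrist"); cv2.imwrite("pics/w3.png",im)
for q in("lip_tip","press_point","labeller","slot_ref","bay_ref"):
    print(q,[(d["location"],round(d["confidence"],2)) for d in tip_of(q,"wrist")[:3]])
plan([.5,-.16,.25],2)
E
```

```text
clock: 5.55
eef_pos: [0.5512, 0.1426, 0.1812]
ee_rot: [-0.001, -0.161, 0.987, 0.0]
ft_force: [0.4, 0.1, -0.2]
gripper_width: 0.0002
grip_force: 0.0
5.55 [0.55117248 0.1425688  0.18115722] 0.00020030459052998185 0.0 [ 0.3665269   0.10260978 -0.16634079]
lip_tip [([0.5016, 0.1248, -0.0008], 0.92), ([0.3697, 0.1806, -0.0], 0.65), ([0.5412, 0.0415, 0.0015], 0.62)]
press_point [([0.5883, 0.1563, 0.0078], 0.97), ([0.3907, 0.0985, 0.0078], 0.66), ([0.524, -0.0175, 0.0073], 0.63)]
labeller []
slot_ref []
bay_ref []
offset tool [ 0.2897 -0.5412 -0.1373] mm [ 144.9 -270.6  -68.6]
turn deg -16.51 roll 0.0917
```

View pics/w3.png

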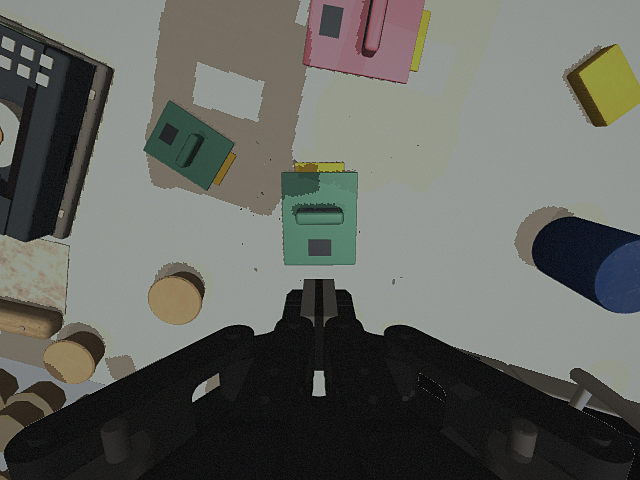

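The fingers closed empty at (320,290) and the cover is still lying where it was. I'll re-measure it from both views.

```bash
python3 - <<'E'
from h import *
T=np.array(camera_model("wrist")["T_tool_cam"]); K=np.array(camera_model("wrist")["K"])
def mk(p,q):
    M=np.eye(4);M[:3,:3]=Ro.from_quat(np.roll(q,-1)).as_matrix();M[:3,3]=p;W=np.linalg.inv(M@T);return K,W[:3,:3],W[:3,3]
a=mk([.5518,.1426,.0123],[0,-.161,.987,0])
for uv in[(247,199),(394,199),(386,363),(256,363)]: print(ray(a,uv,.010).round(4))
print("bar top",[ray(a,uv,.036).round(4) for uv in[(273,270),(369,270)]]); print("tcp",proj(a,[.5518,.1426,.0123]),proj(a,[.5518,.1426,.0313]))
print("pads", (mk([.5518,.1426,.0123],[0,-.161,.987,0])[1][:,2]))
b=cam("wrist"); print("now"); 
for uv in[(282,172),(357,172),(355,265),(285,265)]: print(ray(b,uv,.010).round(4))
print(proj(b,pose()[0]))
E
```

```text
[0.5248 0.0948 0.01  ]
[0.5011 0.1656 0.01  ]
[0.5924 0.1975 0.01  ]
[0.6166 0.1253 0.01  ]
bar top [array([0.5468, 0.1186, 0.036 ]), array([0.5328, 0.1602, 0.036 ])]
tcp [[319.21863388 275.51761494]] [[319.29925493 290.56503112]]
pads [ 1.33353430e-04  2.71913311e-01 -9.62321741e-01]
now
[0.5247 0.0952 0.01  ]
[0.5012 0.1656 0.01  ]
[0.5937 0.1976 0.01  ]
[0.6175 0.1266 0.01  ]
[[319.21863388 275.51761494]]
```

The position was right, so the likely cause is that the fingers had not finished closing when I lifted. I'll reopen, go back down, close, and check the grip before lifting.

```bash
python3 -m creep '[{"offset":[0,0,0],"roll":0,"jaw":0},{"offset":[0,0,0],"roll":0,"jaw":0},{"offset":[0,0,0],"roll":0,"jaw":0},{"offset":[0,0,0],"roll":0,"jaw":0},{"offset":[0,0,0.1],"roll":0,"jaw":0},{"offset":[0,0,0.1],"roll":0,"jaw":0},{"offset":[0,0,0.08],"roll":0,"jaw":0},{"offset":[0,0,0],"roll":0,"jaw":0}]'
python3 - <<'E'
from h import *
plan([.551,.1430,.012],18.6)
E
```

```text
clock: 6.85
eef_pos: [0.55, 0.1425, 0.0399]
ee_rot: [-0.003, -0.161, 0.987, 0.0]
ft_force: [0.7, -1.2, 0.3]
gripper_width: 0.0854
grip_force: 0.0
offset tool [-0.0026  0.0002  0.0557] mm [-1.3  0.1 27.9]
turn deg 0.08 roll -0.0005
```

```bash
python3 -m creep '[{"offset":[0,0,0.056],"roll":0,"jaw":0},{"offset":[0,0,0],"roll":0,"jaw":0.6},{"offset":[0,0,0],"roll":0,"jaw":0.6},{"offset":[0,0,0],"roll":0,"jaw":0.6},{"offset":[0,0,0],"roll":0,"jaw":0.6},{"offset":[0,0,0],"roll":0,"jaw":0.6}]' 20;python3 -m creep '[{"offset":[0,0,0],"roll":0,"jaw":0.6},{"offset":[0,0,0],"roll":0,"jaw":0.6},{"offset":[0,0,0],"roll":0,"jaw":0.6},{"offset":[0,0,0],"roll":0,"jaw":0.6}]'
```

```text
clock: 7.6
eef_pos: [0.5517, 0.1426, 0.0143]
ee_rot: [0.0, -0.161, 0.987, -0.0]
ft_force: [-1.0, -0.1, 0.5]
gripper_width: 0.0343
grip_force: 0.0
clock: 8.1
eef_pos: [0.5515, 0.1426, 0.0139]
ee_rot: [-0.0, -0.161, 0.987, -0.0]
ft_force: [-0.8, 0.4, 0.5]
gripper_width: 0.0342
grip_force: 0.0
```

```bash
python3 - <<'E'
from h import *
cv2.imwrite("pics/w4.png",grab_frame("wrist"))
E
```

```text
(no output)
```

View pics/w4.png

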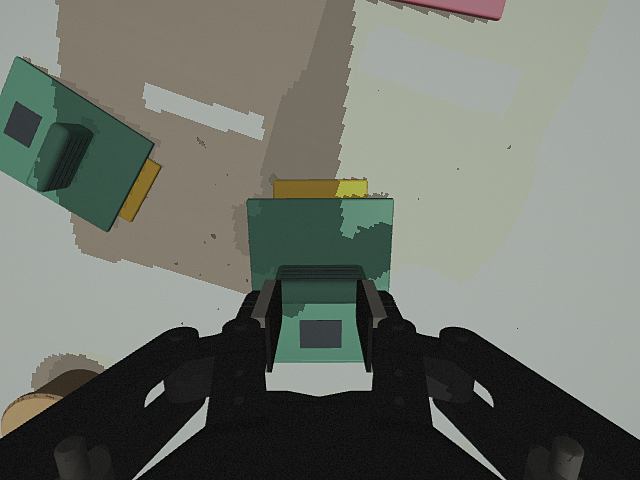

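The fingertips show at (320,283). Their 79 px gap for a 34 mm opening puts them about 30 mm above the nominal TCP, so they closed above the bar. I'll open slightly and feel down to the plate to calibrate the true finger end.

```bash
python3 -c "
from rig import bot; print(bot.pinch_z)"
python3 -m creep '[{"offset":[0,0,0],"roll":0,"jaw":0.34},{"offset":[0,0,0],"roll":0,"jaw":0.34},{"offset":[0,0,0],"roll":0,"jaw":0.34},{"offset":[0,0,0.02],"roll":0,"jaw":0.34},{"offset":[0,0,0.01],"roll":0,"jaw":0.34},{"offset":[0,0,0],"roll":0,"jaw":0.34}]'
python3 - <<'E'
from h import *
im=grab_frame("wrist"); cv2.imwrite("pics/w5.png",im)
E
```

```text
0.0187
clock: 8.9
eef_pos: [0.5512, 0.1426, -0.0017]
ee_rot: [-0.001, -0.161, 0.987, 0.0]
ft_force: [-0.4, 0.1, 0.1]
gripper_width: 0.0561
grip_force: 0.0
```

View pics/w5.png

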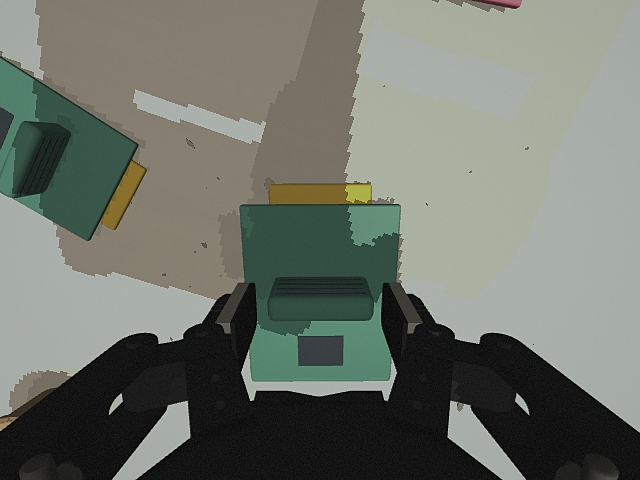

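The fingertip gap (255–383) and the bar (268–373) are at the same depth, so the tips are level with the bar top. I need about 20 mm more descent.

```bash
python3 -m creep '[{"offset":[0,0,0.014],"roll":0,"jaw":0.34},{"offset":[0,0,0.01],"roll":0,"jaw":0.34},{"offset":[0,0,0],"roll":0,"jaw":0.34},{"offset":[0,0,0],"roll":0,"jaw":0.34}]'
python3 -m creep '[{"offset":[0,0,0.006],"roll":0,"jaw":0.34},{"offset":[0,0,0],"roll":0,"jaw":0.34},{"offset":[0,0,0],"roll":0,"jaw":0.34}]'
python3 -m creep '[{"offset":[0,0,0.006],"roll":0,"jaw":0.34},{"offset":[0,0,0],"roll":0,"jaw":0.34},{"offset":[0,0,0],"roll":0,"jaw":0.34}]'
```

```text
clock: 9.45
eef_pos: [0.5517, 0.1426, -0.0129]
ee_rot: [0.0, -0.161, 0.987, -0.0]
ft_force: [-0.8, -0.1, -0.1]
gripper_width: 0.0565
grip_force: 0.0
clock: 9.82
eef_pos: [0.5516, 0.1426, -0.016]
ee_rot: [-0.0, -0.161, 0.987, -0.0]
ft_force: [-0.4, 0.1, -0.3]
gripper_width: 0.0565
grip_force: 0.0
clock: 10.2
eef_pos: [0.5515, 0.1426, -0.0191]
ee_rot: [-0.0, -0.161, 0.987, 0.0]
ft_force: [-0.5, 0.7, -0.1]
gripper_width: 0.0563
grip_force: 0.0
```

```bash
python3 -m creep '[{"offset":[0,0,0],"roll":0,"jaw":0.8},{"offset":[0,0,0],"roll":0,"jaw":0.8},{"offset":[0,0,0],"roll":0,"jaw":0.8},{"offset":[0,0,0],"roll":0,"jaw":0.8}]' 20; python3 -m creep '[{"offset":[0,0,0],"roll":0,"jaw":0.8},{"offset":[0,0,-0.02],"roll":0,"jaw":0.8},{"offset":[0,0,-0.04],"roll":0,"jaw":0.8},{"offset":[0,0,0],"roll":0,"jaw":0.8}]'
```

```text
clock: 10.7
eef_pos: [0.5528, 0.143, -0.0172]
ee_rot: [0.002, -0.161, 0.987, 0.0]
ft_force: [-1.7, 0.9, 12.4]
gripper_width: 0.0456
grip_force: 33.1
clock: 11.2
eef_pos: [0.5523, 0.1427, 0.0121]
ee_rot: [0.001, -0.161, 0.987, -0.0]
ft_force: [0.6, -0.4, -2.7]
gripper_width: 0.0455
grip_force: 30.0
```

The bar is gripped at 45.5 mm. The tips pressed on the plate, though, which would block tilting, so I'll set it down and regrip about 6 mm higher.

```bash
python3 -m creep '[{"offset":[0,0,0.04],"roll":0,"jaw":0.8},{"offset":[0,0,0.016],"roll":0,"jaw":0.8},{"offset":[0,0,0],"roll":0,"jaw":0.8},{"offset":[0,0,0],"roll":0,"jaw":0.36},{"offset":[0,0,0],"roll":0,"jaw":0.36},{"offset":[0,0,-0.012],"roll":0,"jaw":0.36},{"offset":[0,0,0],"roll":0,"jaw":0.36}]';python3 -m creep '[{"offset":[0,0,0],"roll":0,"jaw":0.8},{"offset":[0,0,0],"roll":0,"jaw":0.8},{"offset":[0,0,0],"roll":0,"jaw":0.8},{"offset":[0,0,0],"roll":0,"jaw":0.8}]' 20
```

```text
clock: 12.08
eef_pos: [0.552, 0.1427, -0.0104]
ee_rot: [0.001, -0.161, 0.987, -0.0]
ft_force: [0.5, 0.3, -1.3]
gripper_width: 0.0549
grip_force: 0.0
clock: 12.58
eef_pos: [0.5518, 0.1426, -0.0106]
ee_rot: [0.0, -0.161, 0.987, -0.0]
ft_force: [-1.1, 0.1, 6.4]
gripper_width: 0.0455
grip_force: 20.7
```

```bash
python3 -m creep '[{"offset":[0,0,-0.03],"roll":0,"jaw":0.8},{"offset":[0,0,-0.08],"roll":0,"jaw":0.8},{"offset":[0,0,-0.1],"roll":0,"jaw":0.8},{"offset":[0,0,-0.1],"roll":0,"jaw":0.8},{"offset":[0,0,-0.1],"roll":0,"jaw":0.8},{"offset":[0,0,-0.05],"roll":0,"jaw":0.8},{"offset":[0,0,0],"roll":0,"jaw":0.8},{"offset":[0,0,0],"roll":0,"jaw":0.8}]'
python3 - <<'E'
from h import *
plan([.655,-.155,.23],5)
T=np.array(camera_model("wrist")["T_tool_cam"]); K=np.array(camera_model("wrist")["K"])
def mk(p,q):
    M=np.eye(4);M[:3,:3]=Ro.from_quat(np.roll(q,-1)).as_matrix();M[:3,3]=p;W=np.linalg.inv(M@T);return K,W[:3,:3],W[:3,3]
a=mk([.56004,.12982,.29978],[0,-.146,.989,0])
# module top corners seen in w1
for uv in[(55,40),(166,85),(134,214),(24,182)]: print(ray(a,uv,.050).round(4))
E
```

```text
clock: 13.58
eef_pos: [0.5509, 0.1426, 0.2176]
ee_rot: [-0.001, -0.161, 0.987, 0.0]
ft_force: [0.8, -1.0, -0.4]
gripper_width: 0.0457
grip_force: 21.2
offset tool [-0.0083 -0.6304 -0.0252] mm [  -4.2 -315.2  -12.6]
turn deg -13.51 roll 0.0751
[ 0.4747 -0.2     0.05  ]
[ 0.4848 -0.075   0.05  ]
[ 0.6453 -0.0879  0.05  ]
[ 0.6443 -0.2231  0.05  ]
```

```bash
python3 -m creep '[{"offset":[-0.0014,-0.105,-0.0042],"roll":0,"jaw":0.8},{"offset":[-0.0014,-0.105,-0.0042],"roll":0,"jaw":0.8},{"offset":[-0.0014,-0.105,-0.0042],"roll":0,"jaw":0.8},{"offset":[-0.0014,-0.105,-0.0042],"roll":0,"jaw":0.8},{"offset":[-0.0014,-0.105,-0.0042],"roll":0,"jaw":0.8},{"offset":[-0.0014,-0.105,-0.0042],"roll":0,"jaw":0.8},{"offset":[0,0,0],"roll":0.0435,"jaw":0.8},{"offset":[0,0,0],"roll":0.0435,"jaw":0.8},{"offset":[0,0,0],"roll":0.0435,"jaw":0.8},{"offset":[0,0,0],"roll":0,"jaw":0.8},{"offset":[0,0,0],"roll":0,"jaw":0.8},{"offset":[0,0,0],"roll":0,"jaw":0.8}]'
python3 - <<'E'
from h import *
cm=cam("wrist"); p,R,s=pose(); print(s["clock"],p,s["gripper_width"],np.degrees(np.arctan2(R[1,1],R[0,1]))-90)
np.save("cm6.npy",np.array([*cm[0].ravel(),*cm[1].ravel(),*cm[2]]))
im=grab_frame("wrist"); cv2.imwrite("pics/w6.png",im)
for q in("cover","lip_tip","press_point","labeller","slot_ref","bay_ref"):
    print(q,[(d["location"],round(d["confidence"],2)) for d in tip_of(q,"wrist")[:3]])
E
```

```text
clock: 15.08
eef_pos: [0.6555, -0.1547, 0.2312]
ee_rot: [-0.0, 0.043, 0.999, 0.0]
ft_force: [-0.8, 0.2, -0.9]
gripper_width: 0.0455
grip_force: 21.3
15.075 [ 0.65552297 -0.15470849  0.23123457] 0.045545147244823114 -4.890754419878903
cover [([0.6627, -0.1531, 0.246], 0.92), ([0.5311, 0.0029, 0.0043], 0.91), ([0.5026, -0.3924, 0.0007], 0.65)]
lip_tip [([0.6005, -0.1537, 0.2409], 0.68), ([0.5378, 0.0435, 0.0001], 0.68)]
press_point [([0.5261, -0.0185, 0.0056], 0.91), ([0.6933, -0.1537, 0.2478], 0.7)]
labeller [([0.5619, -0.1626, -0.0014], 0.62)]
slot_ref [([0.516, -0.1572, 0.0402], 0.68), ([0.6941, -0.156, 0.249], 0.59)]
bay_ref [([0.5637, -0.1637, 0.0512], 0.81)]
```

View pics/w6.png

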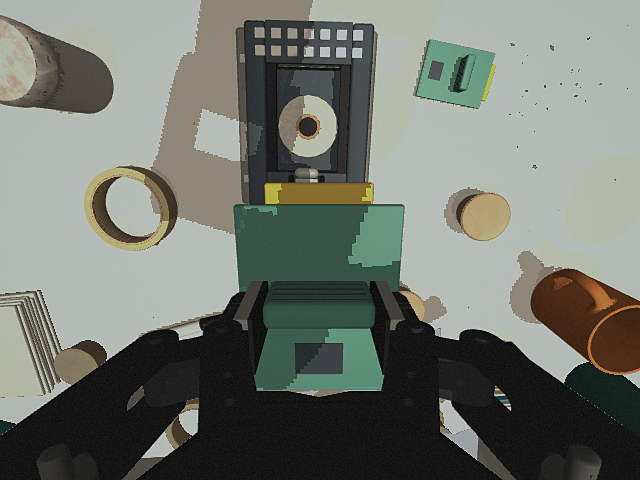

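The wrist view shows the held cover flat, lip at (320,193). The module is nearly square to it at cols 245–375, with the bay at cols 276–344. I'll rectify at the module-top plane and measure edges numerically.

```bash
cat > rect.py <<'E'
from h import *
import sys
v=np.load("cm6.npy"); cm=(v[:9].reshape(3,3),v[9:18].reshape(3,3),v[18:])
im=cv2.imread("pics/w6.png"); g=cv2.cvtColor(im,cv2.COLOR_BGR2GRAY)
def rect(yaw,z,c=(.563,-.163),n=4):
    # output: rows = base x from -100..60mm, cols= base y from -80..80, 0.5mm
    a=np.radians(yaw); X,Y=np.meshgrid(np.arange(-100,60,.5),np.arange(-80,80,.5),indexing="ij")
    P=np.stack([c[0]+(X*np.cos(a)-Y*np.sin(a))/1e3,c[1]+(X*np.sin(a)+Y*np.cos(a))/1e3,np.full_like(X,z)],-1).reshape(-1,3)
    uv=proj(cm,P).astype(np.float32).reshape(*X.shape,2); return cv2.remap(g,uv[...,0],uv[...,1],cv2.INTER_LINEAR)
def peaks(p,x0,k=9):
    d=np.gradient(cv2.GaussianBlur(p.reshape(1,-1),(0,0),1.5)[0]); i=[j for j in range(1,len(d)-1) if abs(d[j])>=abs(d[j-1]) and abs(d[j])>abs(d[j+1]) and abs(d[j])>1]
    return [(x0+j*.5,round(float(d[j]),1)) for j in i]
if __name__=="__main__":
    best=[]
    for yaw in np.arange(-8,0,.25):
        r=rect(yaw,.05).astype(float); p=r[60:200].mean(0); best.append((np.sum(np.gradient(p)**2),yaw))
    print(sorted(best)[-4:])
    yaw=max(best)[1]
    for z in(.05,.015):
        r=rect(yaw,z).astype(float)
        print("z",z,"cols(y)",peaks(r[70:100].mean(0),-80),"\n mid",peaks(r[110:190].mean(0),-80),"\n rows(x)",peaks(r[:,130:190].mean(1),-100),"\n rows side",peaks(r[:,45:75].mean(1),-100))
    r=rect(yaw,.05); cv2.imwrite("pics/r6.png",cv2.resize(r,None,fx=1.8,fy=1.8))
E
python3 rect.py
```

```text
[(np.float64(9737.434732142858), np.float64(-6.75)), (np.float64(9829.261454081632), np.float64(-6.0)), (np.float64(10092.87732142857), np.float64(-6.5)), (np.float64(10128.608035714286), np.float64(-6.25))]
z 0.05 cols(y) [(-62.5, -16.2), (-59.5, 5.0), (-54.5, -12.4), (-52.5, 1.7), (-45.0, 14.5), (-36.0, -12.8), (-30.0, 13.3), (-21.0, -12.2), (-15.0, 11.3), (-6.0, -11.9), (0.5, 14.6), (9.5, -13.5), (15.5, 16.4), (24.5, -14.3), (30.5, 16.6), (39.5, -14.7), (43.5, -2.5), (46.0, 14.6), (54.5, -15.3), (62.5, -5.1), (65.0, 14.7), (68.0, 20.9)] 
 mid [(-62.5, -16.1), (-60.0, 2.0), (-55.0, -9.0), (-52.5, 1.7), (-36.5, -4.0), (-26.5, -2.0), (-24.5, 6.8), (-19.5, 1.5), (-11.5, 1.5), (-9.0, 1.9), (-2.5, 1.4), (1.0, 4.9), (23.5, -1.2), (28.5, -7.6), (34.5, -2.5), (36.5, 2.4), (44.0, -3.6), (46.5, 7.6), (62.5, -5.0), (64.5, 13.9), (68.0, 22.0)] 
 rows(x) [(-99.0, 3.7), (-84.0, -22.8), (-77.5, 12.7), (-69.0, -13.1), (-63.0, 14.3), (-54.5, -14.6), (-52.0, 1.1), (-49.0, -8.0), (-47.0, 6.4), (-45.0, -10.4), (-43.0, 12.4), (-28.5, -2.1), (-20.5, 12.8), (-16.0, 1.9), (-9.0, 1.0), (-4.0, -4.2), (-0.5,
[... 838 characters left out ...]
 2.3), (-14.5, 1.5), (-12.0, 1.6), (-4.5, 1.7), (-0.5, 5.4), (24.0, -1.3), (30.0, -7.3), (36.5, -2.7), (38.5, 2.3), (46.5, -3.7), (49.5, 7.0), (67.5, -5.0), (69.5, 15.0), (73.5, 21.0)] 
 rows(x) [(-94.5, -23.9), (-87.5, 11.8), (-78.5, -11.9), (-71.5, 13.3), (-62.0, -14.0), (-59.5, 1.2), (-56.0, -8.4), (-54.0, 7.2), (-52.0, -11.4), (-49.5, 12.7), (-33.5, -2.2), (-24.5, 13.6), (-12.5, 1.3), (-6.5, -4.3), (-3.0, -7.6), (16.0, 9.2), (19.5, 4.9), (27.5, 1.2), (37.5, -16.1), (45.0, -4.0), (47.5, -1.5), (51.0, 8.9), (54.5, 3.2), (57.5, -4.6)] 
 rows side [(-93.5, -21.3), (-91.5, 1.7), (-87.5, 11.7), (-78.5, -11.5), (-71.5, 12.5), (-62.0, -11.3), (6.5, 3.0), (11.0, -1.1), (22.5, -1.1), (37.5, -2.2)]
```

View pics/r6.png

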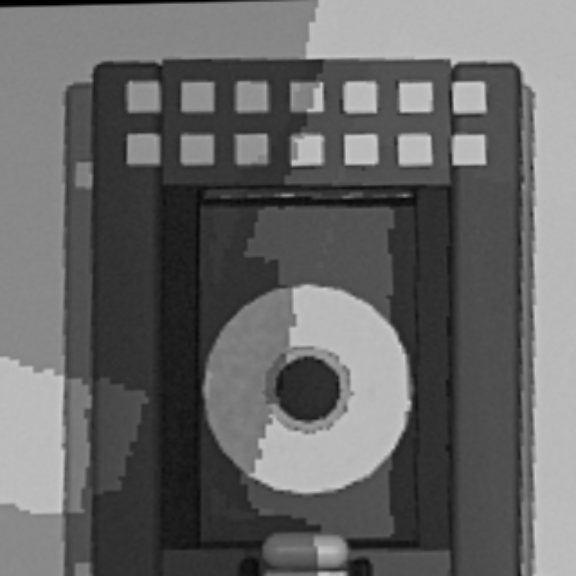

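The rectified view fits the given sizes. The top is 118.9 mm wide (cols 93–521), and the bay mouth is 80.6 mm wide (cols 162–452, centre y=+5.3). The bay front face is at row 187 (x≈-48) and the back/roller at row 548. So the bay centre is about (0.5651,-0.1579), yaw -6.25°. Next I'll find the cover's pose in the tool frame.

```bash
python3 - <<'E'
from rect import *
p,R,s=pose(); z=p[2]+.0106
hsv=cv2.cvtColor(im,cv2.COLOR_BGR2HSV)
m=cv2.inRange(hsv,(70,60,30),(95,255,255)); m[:195]=0; m[400:]=0; m[:,:225]=0;m[:,412:]=0
def edge(row):
    c=np.flatnonzero(m[row]); return c.min(),c.max()
for row in(208,220,240,260,275):
    a,b=edge(row); A=R.T@(ray(cm,(a,row),z+.010)-p);B=R.T@(ray(cm,(b+1,row),z+.010)-p); print(row,(a,b),(A*1e3).round(1),(B*1e3).round(1))
rows=np.flatnonzero(m[:,300:340].any(1)); print(rows.min(),rows.max())
for c in(270,320,370):
    r=np.flatnonzero(m[200:,c]).min()+200; print("front",(R.T@(ray(cm,(c,r),z+.010)-p)*1e3).round(1))
r=np.flatnonzero(m[:,320]).max(); print("back",r,(R.T@(ray(cm,(320,r+1),z+.010)-p)*1e3).round(1))
y=cv2.inRange(hsv,(20,100,60),(35,255,255)); y[:175]=0;y[206:]=0;y[:,:255]=0;y[:,385:]=0
for c in(270,320,368):
    r=np.flatnonzero(y[:,c]).min(); print("lip",r,(R.T@(ray(cm,(c,r),z+.0035)-p)*1e3).round(1))
c=np.flatnonzero(y[190]); print("lip sides",[(R.T@(ray(cm,(k,190),z+.0035)-p)*1e3).round(1) for k in(c.min(),c.max()+1)])
E
```

```text
208 (np.int64(234), np.int64(403)) [ 40.5 -37.6 -20.6] [ 40.6  37.5 -20.6]
220 (np.int64(235), np.int64(403)) [ 35.1 -37.6 -20.6] [ 35.2  37.9 -20.6]
240 (np.int64(236), np.int64(401)) [ 25.8 -37.7 -20.6] [ 25.9  37.6 -20.6]
260 (np.int64(237), np.int64(400)) [ 16.1 -37.9 -20.6] [ 16.2  37.8 -20.6]
275 (np.int64(239), np.int64(399)) [  8.7 -37.4 -20.6] [  8.8  37.9 -20.6]
205 389
front [ 41.8 -21.7 -20.6]
front [ 41.9   0.4 -20.6]
front [ 41.9  22.4 -20.6]
back 389 [-55.2   0.6 -20.6]
lip 183 [ 50.7 -22.2 -14.1]
lip 183 [ 50.8   0.4 -14.1]
lip 183 [ 50.8  22.1 -14.1]
lip sides [array([ 47.6, -25.1, -14.1]), array([ 47.6,  24.5, -14.1])]
```

The cover sits square in the grip: front edge at tool x +41.9, 75.4 mm wide, centred. Only the tool's vertical orientation is available, so I'll tilt the cover by letting it turn between the pads: lower its back edge onto the module's front top edge, clear of the keys.

```bash
cat >> h.py <<'E'
M=np.array([.5651,-.1579]); YAW=-6.25
EX=np.array([np.cos(np.radians(YAW)),np.sin(np.radians(YAW))]); EY=np.array([-EX[1],EX[0]])
def modw(x,y,z): return np.array([*(M+EX*x/1e3+EY*y/1e3),z/1e3])
def tomod():
    p=pose()[0]; d=p[:2]-M; return np.array([d@EX,d@EY,p[2]])*1e3
E
python3 - <<'E'
from h import *
plan(modw(-134.1,0,50),YAW)
E
```

```text
offset tool [ 0.4479 -0.016   0.3632] mm [224.   -8.  181.6]
turn deg -1.29 roll 0.0072
```

```bash
python3 -m creep '[{"offset":[0.112,-0.004,0],"roll":0,"jaw":0.8},{"offset":[0.112,-0.004,0],"roll":0,"jaw":0.8},{"offset":[0.112,-0.004,0],"roll":0,"jaw":0.8},{"offset":[0.112,-0.004,0],"roll":0,"jaw":0.8},{"offset":[0,0,0.1],"roll":0.0072,"jaw":0.8},{"offset":[0,0,0.1],"roll":0,"jaw":0.8},{"offset":[0,0,0.08],"roll":0,"jaw":0.8},{"offset":[0,0,0.05],"roll":0,"jaw":0.8},{"offset":[0,0,0.033],"roll":0,"jaw":0.8},{"offset":[0,0,0],"roll":0,"jaw":0.8},{"offset":[0,0,0],"roll":0,"jaw":0.8}]'
python3 - <<'E'
from h import *
print(tomod()); plan(modw(-134.1,0,42),YAW)
E
```

```text
clock: 16.8
eef_pos: [0.4322, -0.1436, 0.0509]
ee_rot: [0.001, 0.055, 0.999, -0.0]
ft_force: [-0.5, 0.1, -1.0]
gripper_width: 0.0454
grip_force: 21.2
[-133.67129338   -0.22635129   50.90908898]
offset tool [0.0009 0.0005 0.0178] mm [0.4 0.2 8.9]
turn deg 0.01 roll -0.0001
```

```bash
python3 -m creep '[{"offset":[0,0,0.016],"roll":0,"jaw":0.8},{"offset":[0,0,0.006],"roll":0,"jaw":0.8},{"offset":[0,0,0],"roll":0,"jaw":0.8},{"offset":[0,0,0],"roll":0,"jaw":0.8}]'
python3 -m creep '[{"offset":[0,0,0.006],"roll":0,"jaw":0.8},{"offset":[0,0,0],"roll":0,"jaw":0.8}]'
python3 -m creep '[{"offset":[0,0,0.006],"roll":0,"jaw":0.8},{"offset":[0,0,0],"roll":0,"jaw":0.8}]'
python3 -m creep '[{"offset":[0,0,0.006],"roll":0,"jaw":0.8},{"offset":[0,0,0],"roll":0,"jaw":0.8}]'
```

```text
clock: 17.3
eef_pos: [0.4318, -0.1433, 0.0392]
ee_rot: [0.0, 0.055, 0.999, -0.0]
ft_force: [-0.1, 0.6, -1.2]
gripper_width: 0.0457
grip_force: 21.3
clock: 17.55
eef_pos: [0.4317, -0.1432, 0.0359]
ee_rot: [-0.0, 0.055, 0.999, 0.0]
ft_force: [-0.3, 0.6, -0.3]
gripper_width: 0.0454
grip_force: 21.3
clock: 17.8
eef_pos: [0.4319, -0.1434, 0.0331]
ee_rot: [0.0, 0.055, 0.999, -0.0]
ft_force: [1.3, 0.4, 0.5]
gripper_width: 0.0454
grip_force: 21.5
clock: 18.05
eef_pos: [0.4317, -0.1433, 0.03]
ee_rot: [-0.0, 0.055, 0.999, -0.0]
ft_force: [-1.7, -0.0, 1.9]
gripper_width: 0.0459
grip_force: 21.8
```

Contact came at TCP z≈33 mm with about 3 N, as predicted. I'll continue to ~0.35 rad.

```bash
python3 -m creep '[{"offset":[0,0,0.006],"roll":0,"jaw":0.8},{"offset":[0,0,0],"roll":0,"jaw":0.8},{"offset":[0,0,0.006],"roll":0,"jaw":0.8}]'
python3 -m creep '[{"offset":[0,0,0.005],"roll":0,"jaw":0.8},{"offset":[0,0,0.005],"roll":0,"jaw":0.8},{"offset":[0,0,0.004],"roll":0,"jaw":0.8},{"offset":[0,0,0],"roll":0,"jaw":0.8}]'
cat > tilt.py <<'E'
from h import *
import sys
cm=cam("wrist"); p,R,s=pose(); im=grab_frame("wrist"); cv2.imwrite(sys.argv[1],im); print(s["ft_force"],p,s["gripper_width"])
hsv=cv2.cvtColor(im,cv2.COLOR_BGR2HSV)
m=cv2.inRange(hsv,(70,60,25),(95,255,255)); y=cv2.inRange(hsv,(20,100,50),(35,255,255))
T=np.array(camera_model("wrist")["T_tool_cam"]); K=cm[0]
n,l,st,ce=cv2.connectedComponentsWithStats(m)
yb=[c for c in range(290,350,10)]
for c in (300,320,340):
    r=np.flatnonzero(m[:,c]); ry=np.flatnonzero(y[:,c]); print(c,"teal",r.min() if len(r) else 0,r.max() if len(r) else 0,"yellow",ry.min() if len(ry) else 0,ry.max() if len(ry) else 0)
# predicted front-edge & back-edge & lip rows versus tilt, pivot cover(-7.1,26) at tool (0,0,-36.6)mm
def prow(th,x,z):
    dx,dz=x+7.1,z-26; fx=dx*np.cos(th)-dz*np.sin(th); fz=dx*np.sin(th)+dz*np.cos(th)
    t=np.array([-fx,0,-36.6-fz])/1e3; c=T[:3,:3].T@(t-T[:3,3]); return (K@c/c[2])[1].round(1)
for th in(0,.1,.2,.25,.3,.35,.4,.45): print(th,"lip",prow(th,-58,3.5),"front",prow(th,-49,10),"patch",prow(th,29-8,10),prow(th,29+8,10),"back",prow(th,49,10))
E
python3 tilt.py pics/w7.png
```

```text
clock: 18.42
eef_pos: [0.431, -0.1431, 0.024]
ee_rot: [-0.001, 0.055, 0.999, 0.0]
ft_force: [-7.5, -0.5, 6.0]
gripper_width: 0.0455
grip_force: 22.4
clock: 18.92
eef_pos: [0.4307, -0.1429, 0.0167]
ee_rot: [-0.001, 0.055, 0.999, 0.0]
ft_force: [-6.7, -0.8, 2.8]
gripper_width: 0.0458
grip_force: 22.5
[-6.72838791 -0.76967777  2.77397138] [ 0.43073632 -0.14294159  0.0166577 ] 0.0457506928785181
300 teal 212 424 yellow 195 211
320 teal 212 358 yellow 195 211
340 teal 212 358 yellow 195 211
0 lip 182.4 front 204.6 patch 343.6 371.0 back 390.7
0.1 lip 186.6 front 207.0 patch 349.5 379.2 back 400.9
0.2 lip 191.5 front 210.1 patch 355.3 387.2 back 410.8
0.25 lip 194.3 front 211.9 patch 358.1 391.1 back 415.7
0.3 lip 197.2 front 213.9 patch 360.9 394.9 back 420.5
0.35 lip 200.2 front 216.0 patch 363.5 398.6 back 425.3
0.4 lip 203.4 front 218.3 patch 366.1 402.2 back 429.9
0.45 lip 206.7 front 220.8 patch 368.6 405.7 back 434.4
```

```bash
cat > fit.py <<'E'
from h import *
import sys
from scipy.optimize import least_squares
im=cv2.imread(sys.argv[1]); hsv=cv2.cvtColor(im,cv2.COLOR_BGR2HSV)
m=cv2.inRange(hsv,(70,60,25),(95,255,255)); y=cv2.inRange(hsv,(20,100,50),(35,255,255))
T=np.array(camera_model("wrist")["T_tool_cam"]); K=np.array(camera_model("wrist")["K"])
def pj(th,ox,oz,X,Y,Z):   # cover origin (ox,oz) in TCP frame, x away from robot side, z up, mm
    fx=ox+X*np.cos(th)-Z*np.sin(th); fz=oz+X*np.sin(th)+Z*np.cos(th)
    c=T[:3,:3].T@(np.array([-fx,Y,-fz])/1e3-T[:3,3]); return (K@c/c[2])[:2]
med=lambda f:float(np.median([f(c) for c in(300,310,320,330,340)]))
run=lambda M_,c:np.flatnonzero(M_[170:300,c])+170
front=med(lambda c:run(m,c).min()); lip=med(lambda c:run(y,c).min())
patch=med(lambda c:np.flatnonzero((m[:,c]==0)&(np.arange(480)>335)).min())
fr=int(front)+2; c=np.flatnonzero(m[fr,200:440])+200; w=c.max()-c.min()+1
lr=int(lip)+2; c2=np.flatnonzero(y[lr,220:420])+220; wl=c2.max()-c2.min()+1
b=np.flatnonzero(m[380:,285:300].any(1)); back=380+b.max()+1 if len(b) else None
print("front",front,"lip",lip,"patch",patch,"w",w,"wl",wl,"back",back,"mid",(c.max()+c.min()+1)/2,(c2.max()+c2.min()+1)/2)
def res(v):
    a=[pj(*v,-49,0,10)[1]-front,pj(*v,-58,0,3.5)[1]-lip,pj(*v,29-7,0,10)[1]-patch,
       (pj(*v,-48,38,10)-pj(*v,-48,-38,10))[0]-w,(pj(*v,-57,25,3.5)-pj(*v,-57,-25,3.5))[0]-wl]
    if back: a.append(pj(*v,49,0,10)[1]-back)
    return a
r=least_squares(res,[.2,7,10]); print("theta,ox,oz",r.x.round(3),"res",r.fun.round(2))
E
python3 fit.py pics/w6.png; python3 fit.py pics/w7.png
```

```text
front 205.0 lip 183.0 patch 343.0 w 170 wl 110 back 478 mid 319.0 319.0
theta,ox,oz [  1.084 -15.178  64.349] res [-9.98 11.74  9.02 10.48  0.22 -7.56]
front 212.0 lip 195.0 patch 359.0 w 159 wl 100 back 447 mid 319.5 319.0
theta,ox,oz [ 0.803  2.322 36.441] res [-5.83  4.18  2.36 -0.11 -1.64 -0.79]
```

```bash
sed -i 's/^b=.*$/back=None/' fit.py; python3 fit.py pics/w6.png; python3 fit.py pics/w7.png
```

```text
front 205.0 lip 183.0 patch 343.0 w 170 wl 110 back None mid 319.0 319.0
theta,ox,oz [-0.022  7.293  8.422] res [ 0.16 -0.14 -0.03  0.34 -0.53]
front 212.0 lip 195.0 patch 359.0 w 159 wl 100 back None mid 319.5 319.0
theta,ox,oz [ 0.253 13.746 11.736] res [ 0.14 -0.27  0.12 -0.4   0.43]
```

The fit gives tilt ≈0.26 rad about the expected pivot, so about 5 mm more.

```bash
python3 -m creep '[{"offset":[0,0,0.004],"roll":0,"jaw":0.8},{"offset":[0,0,0.004],"roll":0,"jaw":0.8},{"offset":[0,0,0.003],"roll":0,"jaw":0.8},{"offset":[0,0,0],"roll":0,"jaw":0.8}]'
python3 tilt.py pics/w8.png | head -1; python3 fit.py pics/w8.png
```

```text
clock: 19.48
eef_pos: [0.4309, -0.1429, 0.0112]
ee_rot: [-0.001, 0.055, 0.999, 0.0]
ft_force: [-5.7, -0.9, 2.8]
gripper_width: 0.0454
grip_force: 22.4
[-5.73392077 -0.90807625  2.79528041] [ 0.43086283 -0.1429078   0.01116916] 0.04542158112795151
front 215.0 lip 200.0 patch 362.0 w 156 wl 98 back None mid 319.0 319.0
theta,ox,oz [ 0.305 15.804 11.53 ] res [ 0.54 -0.89  0.3  -0.53  0.25]
```

```bash
python3 -m creep '[{"offset":[0,0,0.004],"roll":0,"jaw":0.8},{"offset":[0,0,0.003],"roll":0,"jaw":0.8},{"offset":[0,0,0],"roll":0,"jaw":0.8}]'
python3 tilt.py pics/w9.png | head -1; python3 fit.py pics/w9.png
python3 -m creep '[{"offset":[0,0,-0.02],"roll":0,"jaw":0.8},{"offset":[0,0,-0.06],"roll":0,"jaw":0.8},{"offset":[0,0,-0.1],"roll":0,"jaw":0.8},{"offset":[0,0,-0.05],"roll":0,"jaw":0.8},{"offset":[0,0,0],"roll":0,"jaw":0.8},{"offset":[0,0,0],"roll":0,"jaw":0.8}]'
python3 tilt.py pics/w10.png | head -1; python3 fit.py pics/w10.png; python3 -c "
from h import *; print(tomod())"
```

```text
clock: 19.9
eef_pos: [0.431, -0.1429, 0.0077]
ee_rot: [-0.001, 0.055, 0.999, 0.0]
ft_force: [-5.0, -0.3, 2.3]
gripper_width: 0.0455
grip_force: 22.2
[-4.98637479 -0.25055149  2.27686914] [ 0.43102386 -0.14294963  0.00769074] 0.045493918133372814
front 217.0 lip 203.0 patch 364.0 w 154 wl 96 back None mid 319.0 319.0
theta,ox,oz [ 0.358 16.931 11.879] res [ 0.49 -0.97  0.42 -0.87  0.58]
clock: 20.7
eef_pos: [0.4314, -0.143, 0.1222]
ee_rot: [-0.0, 0.055, 0.999, 0.0]
ft_force: [-0.2, 0.1, -1.2]
gripper_width: 0.0452
grip_force: 21.8
[-0.23850338  0.1103434  -1.1523144 ] [ 0.43140887 -0.14298186  0.12224356] 0.04524168011609765
front 217.0 lip 202.0 patch 364.0 w 154 wl 97 back None mid 319.0 319.5
theta,ox,oz [ 0.343 16.792 11.788] res [ 0.28 -0.47  0.17 -0.24  0.04]
[-134.63810343    0.31010893  122.00426895]
```

Tilt is ≈0.355 rad and holds after lifting. I'll move over the bay with the lip just behind the overhang, then feel down.

```bash
python3 - <<'E'
from h import *
plan(modw(-6,0,53),YAW)
E
```

```text
offset tool [-0.2575 -0.0007  0.1376] mm [-128.8   -0.3   68.8]
turn deg 0.02 roll -0.0001
```

```bash
python3 -m creep '[{"offset":[-0.0858,0,0],"roll":0,"jaw":0.8},{"offset":[-0.0858,0,0],"roll":0,"jaw":0.8},{"offset":[-0.0858,0,0],"roll":0,"jaw":0.8},{"offset":[0,0,0],"roll":0,"jaw":0.8},{"offset":[0,0,0.06],"roll":0,"jaw":0.8},{"offset":[0,0,0.05],"roll":0,"jaw":0.8},{"offset":[0,0,0.026],"roll":0,"jaw":0.8},{"offset":[0,0,0],"roll":0,"jaw":0.8},{"offset":[0,0,0],"roll":0,"jaw":0.8}]'
python3 -c "
from h import *; print(tomod()); cv2.imwrite('pics/w11.png',grab_frame('wrist'))"
```

```text
clock: 21.88
eef_pos: [0.5601, -0.1576, 0.056]
ee_rot: [0.001, 0.055, 0.999, -0.0]
ft_force: [-0.4, 0.5, -0.9]
gripper_width: 0.0455
grip_force: 21.8
[-5.05287572 -0.23953281 55.98803188]
```

View pics/w11.png

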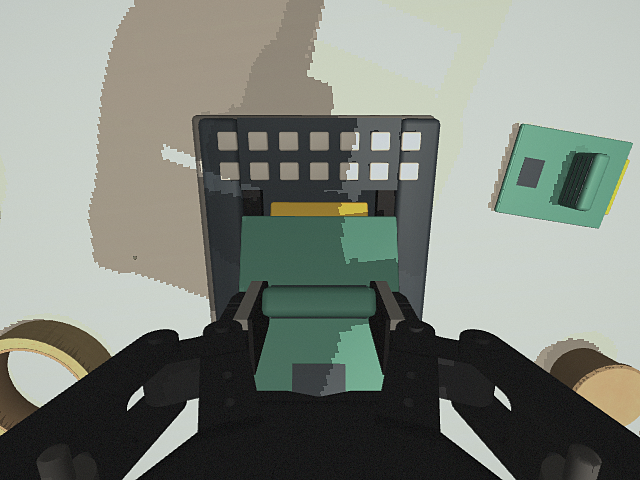

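The lip (row 203, cols 271–368) sits just behind the overhang edge (row 190), centred in the bay mouth (cols 242–396). I'll check this numerically, then feel down.

```bash
python3 - <<'E'
from h import *
cm=cam("wrist"); g=cv2.cvtColor(cv2.imread("pics/w11.png"),cv2.COLOR_BGR2GRAY).astype(int)
f=lambda uv,z:(lambda w:(((w[:2]-M)@EX*1e3).round(1),((w[:2]-M)@EY*1e3).round(1)))(ray(cm,uv,z))
print(g[182:216:2,320],g[182:216:2,255])
print("overhang",f((320,190),.05)); print("bay sides",f((242,200),.05),f((396,200),.05)); print("keys",f((218,140),.05),f((421,140),.05))
print("row200",g[200,232:276:2],g[200,364:404:2])
E
python3 fit.py pics/w11.png
python3 -m creep '[{"offset":[0,0,0.008],"roll":0,"jaw":0.8},{"offset":[0,0,0],"roll":0,"jaw":0.8},{"offset":[0,0,0],"roll":0,"jaw":0.8}]'
```

```text
[ 46  46  49  48  52  45  46  49  44  46  82 121 119 121 121 123 123] [50 48 40 78 31 39 41 40 40 44 32 25 22 25 22 18 18]
overhang (np.float64(-49.7), np.float64(0.3))
bay sides (np.float64(-44.5), np.float64(-40.2)) (np.float64(-44.5), np.float64(39.8))
keys (np.float64(-74.5), np.float64(-50.3)) (np.float64(-74.5), np.float64(50.3))
row200 [51 52 49 47 40 29 27 25 31 35 27 44 41 24 26 10 48 47 45 49 45 46] [46 44 46 48 48 48 10 55 50 53 53 50 52 52 51 45 35 59 80 93]
front 217.0 lip 202.0 patch 364.0 w 155 wl 97 back None mid 319.5 319.5
theta,ox,oz [ 0.33  16.772 11.825] res [ 0.36 -0.66  0.27 -0.62  0.48]
clock: 22.3
eef_pos: [0.5597, -0.1574, 0.0512]
ee_rot: [0.0, 0.055, 0.999, -0.0]
ft_force: [0.1, 0.0, -1.2]
gripper_width: 0.0457
grip_force: 21.8
```

Alignment checks: overhang at -49.7, bay sides ±40.

```bash
python3 -m creep '[{"offset":[0,0,0.01],"roll":0,"jaw":0.8},{"offset":[0,0,0],"roll":0,"jaw":0.8}]'
python3 -m creep '[{"offset":[0,0,0.003],"roll":0,"jaw":0.8},{"offset":[0,0,0],"roll":0,"jaw":0.8}]'
python3 -m creep '[{"offset":[0,0,0.003],"roll":0,"jaw":0.8},{"offset":[0,0,0],"roll":0,"jaw":0.8}]';python3 -c "
from h import *; print(tomod(),pose()[2]['ft_force'])"
```

```text
clock: 22.55
eef_pos: [0.5594, -0.1572, 0.0456]
ee_rot: [-0.0, 0.055, 0.999, 0.0]
ft_force: [0.3, 0.1, 0.1]
gripper_width: 0.0454
grip_force: 21.8
clock: 22.8
eef_pos: [0.5596, -0.1573, 0.0445]
ee_rot: [-0.0, 0.055, 0.999, 0.0]
ft_force: [-0.2, 0.2, -1.3]
gripper_width: 0.0456
grip_force: 21.8
clock: 23.05
eef_pos: [0.5599, -0.1574, 0.0434]
ee_rot: [0.0, 0.055, 0.999, -0.0]
ft_force: [0.9, -0.1, 1.4]
gripper_width: 0.0454
grip_force: 22.1
[-5.22465701 -0.10422495 43.38445251] [ 0.85318593 -0.05410726  1.39319209]
```

Ledge contact is at TCP z=43.4 mm (predicted 43). I'll advance the lip into the slot.

```bash
python3 -m creep '[{"offset":[0,0,-0.001],"roll":0,"jaw":0.8},{"offset":[0.006,0,0],"roll":0,"jaw":0.8},{"offset":[0.006,0,0],"roll":0,"jaw":0.8},{"offset":[0,0,0],"roll":0,"jaw":0.8}]'
python3 -m creep '[{"offset":[0.004,0,0],"roll":0,"jaw":0.8},{"offset":[0,0,0],"roll":0,"jaw":0.8}]'
python3 -m creep '[{"offset":[0.003,0,0],"roll":0,"jaw":0.8},{"offset":[0,0,0],"roll":0,"jaw":0.8}]';python3 -c "
from h import *; print(tomod(),pose()[2]['ft_force'])"
```

```text
clock: 23.55
eef_pos: [0.5534, -0.1566, 0.0436]
ee_rot: [-0.0, 0.055, 0.999, 0.0]
ft_force: [-0.1, -0.3, -0.3]
gripper_width: 0.0456
grip_force: 21.9
clock: 23.8
eef_pos: [0.5516, -0.1565, 0.0436]
ee_rot: [-0.0, 0.055, 0.999, 0.0]
ft_force: [0.8, 0.0, 0.1]
gripper_width: 0.0456
grip_force: 21.9
clock: 24.05
eef_pos: [0.5502, -0.1563, 0.0436]
ee_rot: [-0.0, 0.055, 0.999, -0.0]
ft_force: [-0.3, 0.5, -0.1]
gripper_width: 0.0453
grip_force: 21.9
[-15.03170539  -0.04947142  43.59784061] [-0.32682292  0.53697471 -0.12995085]
```

```bash
for i in 1 2; do python3 -m creep '[{"offset":[0.002,0,0],"roll":0,"jaw":0.8},{"offset":[0,0,0],"roll":0,"jaw":0.8}]' | grep -E "eef|ft"; done;python3 -c "
from h import *; print(tomod(),pose()[2]['ft_force']); cv2.imwrite('pics/w12.png',grab_frame('wrist'))"; python3 fit.py pics/w12.png
```

```text
eef_pos: [0.5492, -0.1562, 0.0436]
ft_force: [-0.3, -1.1, -1.2]
eef_pos: [0.5489, -0.1562, 0.0439]
ft_force: [4.1, 0.1, -0.2]
[-16.34074456  -0.05622077  43.85460598] [ 4.1208707   0.0757712  -0.22913948]Traceback (most recent call last):
  File "fit.py", line 12, in <module>
    front=med(lambda c:run(m,c).min()); lip=med(lambda c:run(y,c).min())
                                            ~~~^^^^^^^^^^^^^^^^^^^^^^^^^
  File "fit.py", line 10, in <lambda>
    med=lambda f:float(np.median([f(c) for c in(300,310,320,330,340)]))
                                  ~^^^
  File "fit.py", line 12, in <lambda>
    front=med(lambda c:run(m,c).min()); lip=med(lambda c:run(y,c).min())
                                                         ~~~~~~~~~~~~^^
    return umr_minimum(a, axis, None, out, keepdims, initial, where)
ValueError: zero-size array to reduction operation minimum which has no identity
```

The overhang face was met with ~4 N and the lip is hidden under it, so it's hooked. I'll back off 0.7 mm and pivot down along the arc.

```bash
python3 -m creep '[{"offset":[-0.0014,0,0.001],"roll":0,"jaw":0.8},{"offset":[0,0,0],"roll":0,"jaw":0.8}]' | grep -E "eef|ft"
python3 -m creep '[{"offset":[-0.0024,0,0.0027],"roll":0,"jaw":0.8},{"offset":[0,0,0],"roll":0,"jaw":0.8}]' | grep -E "eef|ft"
python3 -m creep '[{"offset":[-0.0024,0,0.0027],"roll":0,"jaw":0.8},{"offset":[0,0,0],"roll":0,"jaw":0.8}]' | grep -E "eef|ft"
python3 - <<'E'
from h import *
print(tomod()); cv2.imwrite('pics/w13.png',grab_frame('wrist'))
for f in("w12","w13"):
    im=cv2.imread(f"pics/{f}.png"); m=cv2.inRange(cv2.cvtColor(im,cv2.COLOR_BGR2HSV),(70,60,25),(95,255,255))
    print(f,[int((np.flatnonzero(m[170:300,c])+170).min()) for c in(300,320,340)],[int(np.flatnonzero((m[:,c]==0)&(np.arange(480)>335)).min()) for c in(305,320,335)])
E
```

```text
eef_pos: [0.5491, -0.1563, 0.0434]
ft_force: [3.6, 0.6, 3.6]
eef_pos: [0.5502, -0.1564, 0.0421]
ft_force: [1.9, 0.5, 6.9]
eef_pos: [0.5515, -0.1565, 0.0409]
ft_force: [2.1, 0.8, 6.6]
[-13.69902805  -0.13468591  40.85021592]
w12 [217, 217, 217] [364, 364, 364]
w13 [213, 213, 213] [361, 361, 361]
```

It is pivoting as planned at 7–8 N. Continuing.

```bash
for i in 1 ; do python3 -m creep '[{"offset":[-0.002,0,0.0026],"roll":0,"jaw":0.8},{"offset":[-0.002,0,0.0026],"roll":0,"jaw":0.8},{"offset":[0,0,0],"roll":0,"jaw":0.8}]' | grep -E "eef|ft"; python3 -m creep '[{"offset":[-0.0018,0,0.0026],"roll":0,"jaw":0.8},{"offset":[-0.0016,0,0.0026],"roll":0,"jaw":0.8},{"offset":[0,0,0],"roll":0,"jaw":0.8}]' | grep -E "eef|ft"; done
python3 - <<'E'
from h import *
print(tomod()); cv2.imwrite('pics/w14.png',grab_frame('wrist'))
for f in("w14",):
    im=cv2.imread(f"pics/{f}.png"); m=cv2.inRange(cv2.cvtColor(im,cv2.COLOR_BGR2HSV),(70,60,25),(95,255,255))
    print(f,[int((np.flatnonzero(m[170:300,c])+170).min()) for c in(300,320,340)],[int(np.flatnonzero((m[:,c]==0)&(np.arange(480)>335)).min()) for c in(305,320,335)])
E
```

```text
eef_pos: [0.5537, -0.1568, 0.0384]
ft_force: [2.8, 1.2, 5.8]
eef_pos: [0.5556, -0.157, 0.0359]
ft_force: [3.1, 1.1, 5.8]
[-9.55388805 -0.15743869 35.87946675]
w14 [207, 207, 207] [355, 355, 355]
```

```bash
python3 -m creep '[{"offset":[-0.0012,0,0.002],"roll":0,"jaw":0.8},{"offset":[0,0,0],"roll":0,"jaw":0.8}]' | grep -E "eef|ft"
python3 -m creep '[{"offset":[0,0,0],"roll":0,"jaw":0.42},{"offset":[0,0,0],"roll":0,"jaw":0.36},{"offset":[0,0,0],"roll":0,"jaw":0.3},{"offset":[0,0,0],"roll":0,"jaw":0.3}]'
python3 - <<'E'
from h import *
print(tomod()); cv2.imwrite('pics/w15.png',grab_frame('wrist'))
for f in("w15",):
    im=cv2.imread(f"pics/{f}.png"); m=cv2.inRange(cv2.cvtColor(im,cv2.COLOR_BGR2HSV),(70,60,25),(95,255,255))
    print(f,[int((np.flatnonzero(m[170:300,c])+170).min()) for c in(300,320,340)],[int(np.flatnonzero((m[:,c]==0)&(np.arange(480)>335)).min()) for c in(305,320,335)])
for q in("cover","press_point"): print(q,[(np.round(d["location"],4),round(d["confidence"],2)) for d in tip_of(q,"wrist")[:3]])
print(modw(29,0,52.8))
E
```

```text
eef_pos: [0.5562, -0.1571, 0.035]
ft_force: [4.0, 0.2, 7.0]
clock: 26.95
eef_pos: [0.5554, -0.1569, 0.034]
ee_rot: [-0.0, 0.055, 0.999, 0.0]
ft_force: [-0.1, -0.4, 0.1]
gripper_width: 0.06
grip_force: 0.0
[-9.73121397e+00 -1.63488157e-02  3.39972165e+01]
w15 [207, 207, 207] [348, 348, 348]
cover [(array([ 0.5654, -0.1593,  0.0494]), 0.87), (array([0.5287, 0.0032, 0.0057]), 0.55)]
press_point [(array([ 0.5244, -0.0206,  0.0094]), 0.79), (array([ 0.5936, -0.1589,  0.0558]), 0.67)]
[ 0.59392763 -0.16105714  0.0528    ]
```

The cover is released and resting: press_point is at (0.594,-0.159,0.056), as expected. I'll rise, close the fingers and move over the patch.

```bash
python3 -m creep '[{"offset":[0,0,-0.03],"roll":0,"jaw":0.3},{"offset":[0,0,-0.09],"roll":0,"jaw":0.3},{"offset":[0,0,0],"roll":0,"jaw":1},{"offset":[0,0,0],"roll":0,"jaw":1},{"offset":[-0.0755,0,0],"roll":0,"jaw":1},{"offset":[0,0,0],"roll":0,"jaw":1},{"offset":[0,0,0],"roll":0,"jaw":1},{"offset":[0,0,0],"roll":0,"jaw":1},{"offset":[0,0,0.04],"roll":0,"jaw":1},{"offset":[0,0,0.03],"roll":0,"jaw":1},{"offset":[0,0,0],"roll":0,"jaw":1},{"offset":[0,0,0],"roll":0,"jaw":1}]'
python3 - <<'E'
from h import *
print(tomod())
cv2.imwrite('pics/w16.png',grab_frame('wrist'))
for q in("cover","lip_tip"): print(q,[(np.round(d["location"],4),round(d["confidence"],2)) for d in tip_of(q,"wrist")[:3]])
E
```

```text
clock: 28.6
eef_pos: [0.5934, -0.1612, 0.0598]
ee_rot: [0.0, 0.055, 0.999, -0.0]
ft_force: [-0.2, 0.5, 1.1]
gripper_width: 0.0001
grip_force: 0.0
[28.47137796 -0.18429622 59.82279494]
cover [(array([0.5316, 0.0024, 0.0062]), 0.9), (array([ 0.5668, -0.161 ,  0.0499]), 0.83)]
lip_tip [(array([ 0.5361,  0.042 , -0.001 ]), 0.79)]
```

```bash
for i in 1 2 3 4 5 6 ; do echo; done >/dev/null
python3 -m creep '[{"offset":[0,0,0.006],"roll":0,"jaw":1},{"offset":[0,0,0.006],"roll":0,"jaw":1},{"offset":[0,0,0],"roll":0,"jaw":1}]' | grep -E "eef|ft"
python3 -m creep '[{"offset":[0,0,0.006],"roll":0,"jaw":1},{"offset":[0,0,0.006],"roll":0,"jaw":1},{"offset":[0,0,0],"roll":0,"jaw":1}]' | grep -E "eef|ft"
python3 -m creep '[{"offset":[0,0,0.006],"roll":0,"jaw":1},{"offset":[0,0,0.004],"roll":0,"jaw":1},{"offset":[0,0,0],"roll":0,"jaw":1}]' | grep -E "eef|ft"
python3 -m creep '[{"offset":[0,0,0.004],"roll":0,"jaw":1},{"offset":[0,0,0],"roll":0,"jaw":1}]' | grep -E "eef|ft"
```

```text
eef_pos: [0.593, -0.161, 0.0528]
ft_force: [-0.2, 0.2, 0.3]
eef_pos: [0.593, -0.1609, 0.0469]
ft_force: [0.3, -0.9, -1.2]
eef_pos: [0.593, -0.161, 0.042]
ft_force: [0.1, 0.2, 0.4]
eef_pos: [0.5931, -0.161, 0.04]
ft_force: [-0.0, 0.3, 0.2]
```

```bash
for i in 1 2; do python3 -m creep '[{"offset":[0,0,0.004],"roll":0,"jaw":1},{"offset":[0,0,0],"roll":0,"jaw":1}]' | grep -E "eef|ft"; done
for i in 1 2; do python3 -m creep '[{"offset":[0,0,0.003],"roll":0,"jaw":1},{"offset":[0,0,0],"roll":0,"jaw":1}]' | grep -E "eef|ft"; done
```

```text
eef_pos: [0.593, -0.161, 0.038]
ft_force: [-0.5, -0.7, -0.1]
eef_pos: [0.593, -0.161, 0.036]
ft_force: [0.4, -0.6, 0.7]
eef_pos: [0.5931, -0.161, 0.0346]
ft_force: [0.0, 0.6, 0.2]
eef_pos: [0.5932, -0.1611, 0.0334]
ft_force: [-0.5, -0.3, 2.1]
```

Contact is at TCP z≈33.7. I'll press in small steps, watching for the snap.

```bash
for i in 1 2 3; do python3 -m creep '[{"offset":[0,0,0.003],"roll":0,"jaw":1},{"offset":[0,0,0],"roll":0,"jaw":1}]' | grep -E "eef|ft"; done
```

```text
eef_pos: [0.5933, -0.1611, 0.0316]
ft_force: [1.5, 0.6, 1.3]
eef_pos: [0.5928, -0.1609, 0.0298]
ft_force: [0.6, 0.2, 0.5]
eef_pos: [0.593, -0.161, 0.0285]
ft_force: [0.6, -0.0, -0.3]
```

```bash
python3 - <<'E'
from h import *
cv2.imwrite('pics/w17.png',grab_frame('wrist'))
for f in("w16","w17"):
    im=cv2.imread(f"pics/{f}.png"); m=cv2.inRange(cv2.cvtColor(im,cv2.COLOR_BGR2HSV),(70,60,25),(95,255,255)); n,l,st,ce=cv2.connectedComponentsWithStats(m); print(f,[ (st[k].tolist()) for k in range(1,n) if st[k][4]>300])
print([(np.round(d["location"],4),round(d["confidence"],2)) for d in tip_of("cover","top")[:4]] if grab_frame("top") is not None else 0)
E
python3 -m creep '[{"offset":[0,0,0.002],"roll":0,"jaw":1},{"offset":[0,0,0],"roll":0,"jaw":1}]' | grep -E "eef|ft"
python3 -m creep '[{"offset":[0,0,0.002],"roll":0,"jaw":1},{"offset":[0,0,0],"roll":0,"jaw":1}]' | grep -E "eef|ft"
```

```text
w16 [[499, 65, 141, 112, 9986], [243, 122, 152, 186, 24115]]
w17 [[528, 52, 112, 129, 9860], [227, 118, 184, 212, 31485]]
[(array([ 5.262e-01, -8.000e-04, -3.000e-04]), 0.9), (array([0.3798, 0.1279, 0.0046]), 0.42)]
eef_pos: [0.5931, -0.161, 0.0276]
ft_force: [-0.9, 0.3, 0.9]
eef_pos: [0.5931, -0.161, 0.0266]
ft_force: [0.8, -0.6, 0.6]
```

Still free of contact. I'll measure the cover's slope from its side edges in the picture.

```bash
cat > slope.py <<'E'
from h import *
import sys
def slope(f,off,rows=range(125,300,6)):
    im=cv2.imread(f); m=cv2.inRange(cv2.cvtColor(im,cv2.COLOR_BGR2HSV),(70,60,25),(95,255,255))
    T=np.array(camera_model("wrist")["T_tool_cam"]); K=np.array(camera_model("wrist")["K"]); P=[]
    n,l,st,ce=cv2.connectedComponentsWithStats(m); 
    for r in rows:
        c=np.flatnonzero(m[r,200:440])+200
        if len(c)<100: continue
        w=c.max()-c.min()+1; d=K[0,0]*76/w; y=(r-K[1,2])/K[1,1]*d
        t=T[:3,:3]@np.array([0,y,d])+T[:3,3]*1e3; P.append((r,w,-t[0]+off[0],-t[2]+off[2]))
    P=np.array(P); print(f,"rows",P[0,0],P[-1,0],"w",P[[0,len(P)//2,-1],1]); med=np.abs(P[:,1]-np.polyval(np.polyfit(P[:,0],P[:,1],1),P[:,0]))<3
    k=np.polyfit(P[med,2],P[med,3],1); print(" x range",P[med,2].min().round(1),P[med,2].max().round(1)," slope",k[0].round(3)," z at x=-49,0,29:",np.polyval(k,[-49,0,29]).round(1))
if __name__=="__main__":
    slope("pics/w6.png",[0,0,0],range(210,276,5))
    slope("pics/w16.png",[28.5,0,59.8]); slope("pics/w17.png",[28,0,28.5])
E
python3 slope.py
```

```text
pics/w6.png rows 210.0 275.0 w [170. 166. 161.]
 x range -39.3 -8.1  slope -0.005  z at x=-49,0,29: [19.9 19.6 19.5]
pics/w16.png rows 125.0 251.0 w [152. 148. 143.]
 x range -48.2 15.7  slope 0.111  z at x=-49,0,29: [49.7 55.2 58.4]
pics/w17.png rows 125.0 287.0 w [184. 173. 161.]
 x range -47.3 25.3  slope 0.002  z at x=-49,0,29: [49.5 49.6 49.6]
```

At rest the slope was 0.111. Now it is 0.002 with the plate top at 49.6 mm, so the cover has snapped flat. I'll retreat and verify.

```bash
python3 -m creep '[{"offset":[0,0,-0.03],"roll":0,"jaw":1},{"offset":[0,0,-0.1],"roll":0,"jaw":1},{"offset":[0,0,-0.05],"roll":0,"jaw":1},{"offset":[0,0,0],"roll":0,"jaw":1},{"offset":[0,0,0],"roll":0,"jaw":1},{"offset":[0,0,0],"roll":0,"jaw":1}]'
python3 - <<'E'
from slope import *
o=tomod(); cv2.imwrite('pics/w18.png',grab_frame('wrist')); slope("pics/w18.png",o,range(100,230,5)); print(o)
for q in("cover","press_point","labeller"): print(q,[(np.round(d["location"],4),round(d["confidence"],2)) for d in tip_of(q,"wrist")[:3]])
c=modw(0,0,40); print(c,modw(29,0,50))
E
```

```text
clock: 33.28
eef_pos: [0.5927, -0.1608, 0.1156]
ee_rot: [-0.001, 0.055, 0.999, 0.0]
ft_force: [1.0, 0.5, 0.1]
gripper_width: -0.0
grip_force: 0.0
pics/w18.png rows 130.0 225.0 w [115. 111. 107.]
 x range -48.5 15.9  slope 0.02  z at x=-49,0,29: [49.2 50.2 50.7]
[2.77027132e+01 1.09796883e-01 1.15585651e+02]
cover [(array([5.308e-01, 5.000e-04, 4.400e-03]), 0.79), (array([ 0.5639, -0.1553,  0.0462]), 0.63)]
press_point [(array([ 0.5273, -0.0185,  0.0068]), 0.73), (array([ 0.5931, -0.1604,  0.0482]), 0.63)]
labeller []
[ 0.5651 -0.1579  0.04  ] [ 0.59392763 -0.16105714  0.05      ]
```

```bash
python3 -c "
from rig import bot; print(bot.job_done())"
```

```text
the job is handed in; nothing more can be done
None
```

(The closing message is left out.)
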